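# Close the sheath-fluid tank: plug in, both cam arms down

### The arm

A 7-joint arm with a two-finger parallel gripper is mounted at the origin on a cart in front of the work surface, level with it; the furniture and walls round the work are solid. World frame = base frame: x ahead of the robot, y to its left, z up, the work surface at z = 0. Lengths are in m, angles in rad, forces in N, time in s.
With the tool pointing down it reaches from about 0.425 to 0.875 m from the base axis. Payload 4.7 kg.
Tool frame: the origin (TCP) lies midway between the tips of the shut fingers; the grasp point (between the pads) lies 19 mm behind it; z points along the fingers, y is the line along which they close (so a half turn about z gives the same grasp; the last joint's range is limited). The gripper opens to 87 mm and grips with 3 to 60 N. Pads are 19 mm wide; open, the fingers measure 117 mm over their backs; the gripper's body (75 mm by 190 mm) begins 51 mm behind the grasp point.
Start: joints at [1.301, 0.321, -0.07, 1.45, 0.023, 1.371, -0.057], TCP at [0.182, -0.624, 0.223] pointing down, gripper open.
Joint ranges: [-2.86, 2.86], [-0.3, 2.09], [-1.38, 1.24], [0.06, 2.45], [-1.56, 4.7], [0.09, 2.05], [-2.69, 2.69]. Speed limits (rad/s): [2.57, 2.57, 3.14, 3.14, 3.14, 3.14, 3.14].

### API

Orientations are given as a rotation vector (axis times angle).
In Python, from bench import ctrl, imaging gives the robot as it stands (ctrl), with the cameras (imaging).
- The arm moves only by the tool inch_along, called after "Call:" as name(argument=value, ...) on one line, values as JSON. Schema: {"type":"object","properties":{"steps":{"type":"object","properties":{"x":{"type":"array","items":{"type":"number"},"minItems":1,"maxItems":20},"y":{"type":"array","items":{"type":"number"},"minItems":1,"maxItems":20},"z":{"type":"array","items":{"type":"number"},"minItems":1,"maxItems":20},"twist":{"type":"array","items":{"type":"number"},"minItems":1,"maxItems":20},"finger_gap":{"type":"array","items":{"type":"number"},"minItems":1,"maxItems":20}},"additionalProperties":false,"required":["x","y","z","twist","finger_gap"]},"squeeze":{"type":"number"},"only":{"type":"string"},"quiet":{"type":"boolean"},"lines":{"type":"string"}},"required":["steps"],"additionalProperties":false}. steps is an object with one list for each field, all of the same length, 1 to 20, a row being the entries at one place: x, y, z (the shift in shares of 0.6 m (1.0 is 0.6 m)), twist (a turn about the tool's z in fractions of the full range, 1 being 4 rad), finger_gap (the opening from 0.0 (shut) to 1.0 (fully open)); each row is the pose to reach, as a shift and turn from the pose commanded when the call began, along the tool's axes at that moment; what a row does not reach only later rows make up. A row lasts 1/10 s, in which the tool goes at most 0.05 m and 0.15 rad, less where a joint would pass 70% of its speed; a pose out of reach is approached as far as the arm can. The fingers move at their own pace and stop on an object; squeeze is the grip in N (left out, the last holds). Time passes only in rows, so rows that do not move let the fingers close. The tool returns the time, the measured TCP pose, the force, the opening and the grip force at its end. only (a regular expression) keeps the lines of the reply that match it, lines (a string "A,B") keeps lines A to B, and quiet returns only ok. Shift and turn numbers lie between -1 and 1, and a call with a number outside is refused. Input that does not fit is refused with a message, and nothing moves.
- ctrl.get_state(): the state, without advancing time (a new reading comes with each control period).
- imaging.get_image(name): name is "scene" or "top" or "wrist"; returns the picture (400x640x3 uint8, red, green, blue); there is no depth.
- imaging.camera_model(name): a dict with "vertical_fov" (degrees; the focal length in pixels is half the picture's height over the tangent of half this angle, whatever the lens; pixels are square), "cx", "cy" (the principal point, pixels), "rvec" (rotation vector, rad) and "tvec" (3), from world to camera coordinates, as OpenCV has them; the wrist camera has in their place "hand_eye" (4x4, takes a point from camera to tool coordinates, whose origin is the TCP and whose axes are the flange's). Camera axes: x right, y down, z forward; pixel columns grow to the right and rows downward; lengths in m; the calibration is good to about 2 mm. A picture is of the moment at which its call begins: read the wrist's pose just before it. camera_model takes no time and is no camera call.
- ctrl.close_job(): hands the job in; it is judged then, once.
The state is a dict: "time": time; "joint_positions": joint angles; "qd": joint speeds; "joint_torque": joint torques, N m; "position": TCP position; "tool_rot": TCP orientation; "ft_force": force on the tool from outside, world axes, zero at the start; "torque": the same for the moment, N m; "grip_width": opening from 0.0 (shut) to 1.0 (fully open); "grip_force": force on a finger pad.
Only numpy, scipy, OpenCV 4.12 (cv2) and the standard library are available. Lean on these libraries where they do the work, as an engineer would, in place of code of your own. Each camera call takes 0.05 s, during which the arm holds its last target. There are 200 camera calls.

### The job

Close the refilled steel sheath-fluid tank: take the blue-knobbed plug from the steel tray and lower it, without letting it drop, upright and fully home into the coupler on top of the tank while the coupler's two brass cam arms still stand out. Then swing the two cam arms down together, never one all the way before the other, so that the plug is not drawn in crooked, until both lie fully down along the coupler and lock it. Leave the other things on the bench where they are.

Things in the scene. Friction and masses are not known exactly. Their poses are not given: they have to be found in the camera images.
- sheath_tank: squat round steel tank, 160 mm across, domed top 88 mm high, immovable; a cam-and-groove coupler (aluminium, 46 mm wide, mouth up) stands on its middle on a thin neck. Origin: centre of its underside; z up; the cam arms lie along its +y and -y, a gauge (to 106 mm from the axis) faces its -x, a red-capped valve (top 107 mm high) is on the dome at +x. Tank and tray may stand either way round
- coupler_seat (a point): floor of the coupler's socket, on its axis, 135 mm above the bench: the foot of the plug rests here when fully home. The socket is a plain round bore 37.4 mm wide and 45 mm deep. z up, axes as the tank's
- coupler_mouth (a point): centre of the coupler's open mouth (rim), 180 mm above the bench, 45 mm above the seat. Two ears beside each arm reach up to the rim and 30 mm from the axis, 22 mm wide over both
- filler_plug: round grooved plug, 63 mm high, origin at the centre of its foot, z up its axis, 0.15 to 0.31 kg. Foot 26 mm wide, tapering out to a 35 mm aluminium spigot at 6 mm, a deep groove at 23 to 43 mm, a ribbed blue knob 44 mm across from 47 to 62 mm: grip it there. Stands upright on the tray. When home the knob's underside is 2 mm above the rim. Its yaw does not matter
- steel_tray: shallow steel tray 125 (x) by 155 (y) mm with a 14 mm rim, fixed; origin at the centre of its underside, its floor 2.5 mm above it
- cam_arm_a (a joint): cam arm on the tank's +y side, rad: 0 = folded straight down along the coupler, locked, on its stop; 1.57 = standing out level; starts at 1.4 to 1.8 (limit 1.95), stays where left. Brass bar 11 mm wide, 7 mm thick, its finger ring ends 78 mm from the pin. 0.1 N m turns it (4 N at 25 mm). Below about 1.2 its cam nose enters the bore; a plug not home then blocks it
- cam_arm_b (a joint): the same on the tank's -y side: 0 = folded down, locked; 1.57 = level; starts at 1.4 to 1.8. With both arms folded down they measure 63 mm over their outer faces (70 mm at their ends)
- cam_a_pin (a point): hinge pin of cam arm a: 24 mm from the coupler's axis, 171 mm above the bench (36 mm above the seat, 9 mm below the rim; the knob's top is 27 mm above the pin when home). The pin lies along the tank's x
- cam_b_pin (a point): hinge pin of cam arm b, 24 mm on the other side of the axis, same height
- cam_a_end (a point): end of cam arm a's bar, 66 mm from its pin
- cam_b_end (a point): end of cam arm b's bar, 66 mm from its pin
- bench_timer: white square kitchen-style timer with a grey dial, 68x68x43 mm; a loose bystander, origin at the centre of its underside
- tape_roll: flat tan roll of tape, 63 mm across, 18 mm high; a loose bystander, origin at the centre of its underside
- reagent_bottle_0: small white dropper bottle with a red cap, 34 mm across, 74 mm high; a loose bystander, origin at the centre of its underside
- reagent_bottle_3: small white dropper bottle with a green cap, 34 mm across, 62 mm high; a loose bystander, origin at the centre of its underside

How it is judged:
By the outcome, as a careful person would: the job done as asked, in the order asked, and still so for the second after the job is handed in, with the robot touching nothing.
It also fails if it takes over 48 s, if anything falls off the work surface, if the arm or the gripper's body presses on something with over 40 N, if the wrist force passes 120 N, or if a joint passes its speed limit or range.

## Working session

There is one attempt and no reset: what is moved stays moved. The work goes in short steps, Python scripts to look and compute and a tool call to move; the robot and the scene stay as the last step left them, time stands still between calls to the robot, and variables do not carry over. Pictures are saved under pics/ and viewed, at most 10 in all, crops included, and the job is handed in when it is done.

```bash
ls; mkdir -p pics; python3 - <<'E'
from bench import ctrl, imaging
import cv2,numpy as np
s=ctrl.get_state();print(s['time'],s['position'],s['tool_rot'],s['grip_width'])
for n in("scene","top"):
    print(n,imaging.camera_model(n)); cv2.imwrite(f"pics/{n}0.png",cv2.cvtColor(imaging.get_image(n),cv2.COLOR_RGB2BGR))
print(imaging.camera_model("wrist"))
E
```

```text
bench.py
pics
0.0 [ 0.18177404 -0.6234759   0.22144186] [-3.10812845e+00 -4.44033022e-01  6.35955551e-04] 1.001138636480231
scene {'vertical_fov': 53.38390874312006, 'cx': 314.82631875717976, 'cy': 201.45976463978315, 'rvec': array([ 1.84725965, -0.91420148,  0.59727078]), 'tvec': array([-0.41589551,  0.29833107,  0.56412051])}
top {'vertical_fov': 47.893161496814386, 'cx': 323.90256159389435, 'cy': 199.6154276736106, 'rvec': array([ 2.16379476, -2.14185724,  0.13517224]), 'tvec': array([-0.10029642,  0.57434978,  1.12717417])}
{'vertical_fov': 67.34722602656409, 'cx': 320.82338058897284, 'cy': 203.0425261689502, 'hand_eye': array([[ 1.83411782e-04, -9.63703481e-01, -2.66974843e-01,
         7.17240079e-02],
       [ 9.99999936e-01,  9.44762769e-05,  3.45967627e-04,
        -3.08051320e-04],
       [-3.08187417e-04, -2.66974889e-01,  9.63703436e-01,
        -1.63410659e-01],
       [ 0.00000000e+00,  0.00000000e+00,  0.00000000e+00,
         1.00000000e+00]])}
```

View pics/top0.png

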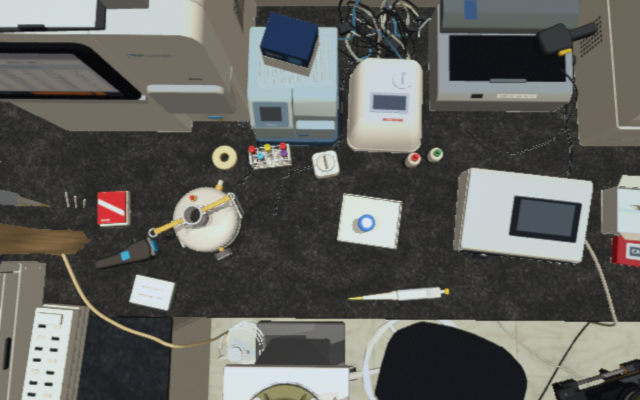

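View pics/scene0.png

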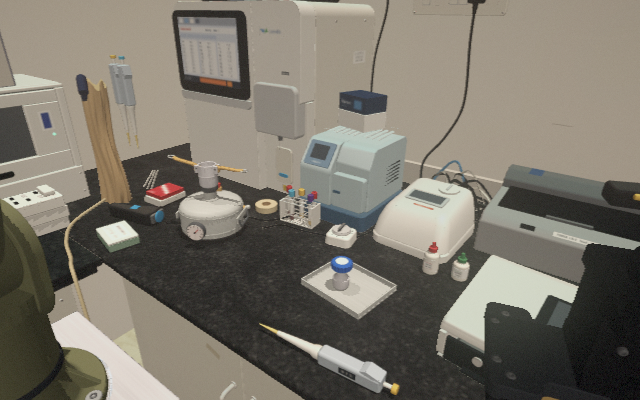

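The top view shows the coupler at about (193,215), the arm ends at (153,234) and (233,196), the gauge at (223,254), the valve at (193,198) and the knob at (366,223). The scene view has the coupler at (207,170), the knob at (342,265) and the arm ends at (172,156) and (243,170).

```bash
cat > h.py <<'E'
import numpy as np,cv2
from bench import ctrl, imaging
from scipy.spatial.transform import Rotation as R
def cam(n):
    m=imaging.camera_model(n); f=200/np.tan(np.radians(m['vertical_fov']/2))
    if n=='wrist':
        s=ctrl.get_state();T=np.eye(4);T[:3,:3]=R.from_rotvec(s['tool_rot']).as_matrix();T[:3,3]=s['position']
        C=T@m['hand_eye'];Rm=C[:3,:3].T;t=-Rm@C[:3,3]
    else: Rm=R.from_rotvec(m['rvec']).as_matrix();t=np.array(m['tvec'])
    return f,m['cx'],m['cy'],Rm,t
def back(c,u,v,z):
    f,cx,cy,Rm,t=c;d=Rm.T@np.array([(u-cx)/f,(v-cy)/f,1]);o=-Rm.T@t
    return o+d*(z-o[2])/d[2]
def proj(c,p):
    f,cx,cy,Rm,t=c;q=Rm@np.array(p)+t;return np.array([cx+f*q[0]/q[2],cy+f*q[1]/q[2]])
def shot(n,name):
    c=cam(n);im=cv2.cvtColor(imaging.get_image(n),cv2.COLOR_RGB2BGR);cv2.imwrite(f'pics/{name}.png',im);return c,im
E
python3 - <<'E'
from h import *
t=cv2.imread('pics/top0.png');s=cv2.imread('pics/scene0.png')
c=cam('top');d=cam('scene')
for n,u,v,z in(('coupler',193,215,.18),('a?',153,234,.18),('b?',233,196,.18),('gauge',223,254,.05),('valve',193,198,.107),('knob',366,223,.0645),('timer',325,164,.04),('bot',413,159,.07),('box',152,291,.02),('handset',135,255,.03)):
    p=back(c,u,v,z);print(n,p.round(3),proj(d,p).round(0))
A=cv2.resize(t[170:270,140:250],None,fx=4,fy=4,interpolation=cv2.INTER_CUBIC)
B=cv2.resize(t[185:255,330:410],None,fx=4,fy=4,interpolation=cv2.INTER_CUBIC)
B=cv2.copyMakeBorder(B,0,400-280,0,0,0)
cv2.imwrite('pics/c0.png',np.hstack([A,B]))
E
```

```text
coupler [0.519 0.2   0.18 ] [208. 165.]
a? [0.475 0.288 0.18 ] [170. 162.]
b? [0.563 0.111 0.18 ] [246. 168.]
gauge [0.433 0.158 0.05 ] [196. 230.]
valve [0.567 0.224 0.107] [219. 184.]
knob [ 0.514 -0.201  0.064] [341. 262.]
timer [ 0.669 -0.096  0.04 ] [340. 228.]
bot [ 0.677 -0.32   0.07 ] [430. 245.]
box [0.337 0.343 0.02 ] [118. 233.]
handset [0.428 0.388 0.03 ] [141. 211.]
```

View pics/c0.png

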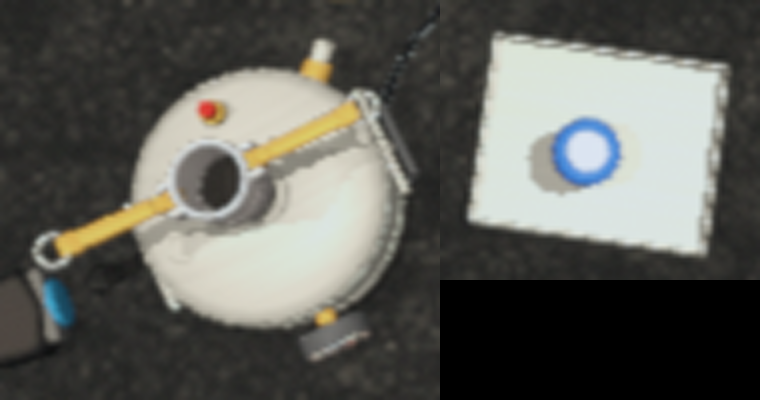

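Enlarged, the coupler rim is centred at (192.3,215) and the knob at (366.8,223). Arm a is on the left and arm b on the right, so tank yaw is about 0.46. Plan: grip the knob with the fingers across the arms' line, insert the plug, then straddle the coupler along the arms and push both down.

```bash
cat >> h.py <<'E'
def go(x,y,z,yaw):  # yaw = world angle of tool x
    s=ctrl.get_state();M=R.from_rotvec(s['tool_rot']).as_matrix()
    cur=np.arctan2(M[1,0],M[0,0]);d=M.T@(np.array([x,y,z])-s['position'])
    print('t',round(s['time'],2),'cur',s['position'].round(4),'yaw',round(cur,3),'tilt',M[:2,2].round(4),'-> d',d.round(4),'turn',round(-(yaw-cur),3),'F',np.round(s['ft_force'],1))
E
python3 -c "
from h import *
c=cam('top')
p=back(c,366.75,223,.0645);print(p);print(back(c,192.3,215,.18));a=back(c,140+62/4,170+245/4,.178);b=back(c,140+355/4,170+112/4,.178);print(a,b,np.arctan2(*(a-b)[[1,0]])-np.pi/2)
go(p[0],p[1],.18,2.033)"
```

```text
[ 0.5137538  -0.20254141  0.0645    ]
[0.51878884 0.20156677 0.18      ]
[0.48142126 0.28332306 0.178     ] [0.55856912 0.12114174 0.178     ] 0.4440102935037378
t 0.1 cur [ 0.1818 -0.6235  0.2216] yaw 0.284 tilt [-0.0006  0.0017] -> d [ 0.4366 -0.3111  0.0421] turn -1.749 F [ 0.4 -0.7 -0.1]
```

The rows are not in the units I measure in: shifts go in shares of 0.6 m and turns go in shares of 4 rad. I convert before sending: 0.4366 m is 0.7277, -0.311 m is -0.5183, -1.749 rad is -0.4373.

Call:
inch_along(steps={"x":[0.1667,0.3333,0.5,0.5,0.5,0.5,0.5,0.5,0.7277,0.7277,0.7277,0.7277,0.7277,0.7277,0.7277,0.7277],"y":[-0.1167,-0.2333,-0.35,-0.35,-0.35,-0.35,-0.35,-0.35,-0.5183,-0.5183,-0.5183,-0.5183,-0.5183,-0.5183,-0.5183,-0.5183],"z":[0,0,0,0,0,0,0,0,0.07,0.07,0.07,0.07,0.07,0.07,0.07,0.07],"twist":[-0.1,-0.2,-0.3,-0.3,-0.3,-0.3,-0.3,-0.3,-0.4373,-0.4373,-0.4373,-0.4373,-0.4373,-0.4373,-0.4373,-0.4373],"finger_gap":[1,1,1,1,1,1,1,1,1,1,1,1,1,1,1,1]})

```text
time: 1.7
position: [0.5133, -0.205, 0.1808]
tool_rot: [1.658, 2.668, -0.001]
ft_force: [0.0, -0.5, 0.7]
grip_width: 1.005
grip_force: 0.0
```

```bash
python3 - <<'E'
from h import *
c,im=shot('wrist','w1');go(.5138,-.2025,.0515,2.033)
print(proj(c,[.5138,-.2025,.0645]))
m=cv2.inRange(cv2.cvtColor(im,cv2.COLOR_BGR2HSV),(100,100,50),(125,255,255))
k=max(cv2.findContours(m,0,2)[0],key=cv2.contourArea);print(cv2.minEnclosingCircle(k),cv2.contourArea(k))
E
```

```text
t 1.75 cur [ 0.5134 -0.2048  0.1808] yaw 2.03 tilt [ 0.     -0.0008] -> d [0.002  0.0014 0.1293] turn -0.003 F [-0.6  0.1 -0.8]
[323.74222486 196.81891835]
((582.3232421875, 161.7631378173828), 74.42757415771484) 1525.0
```

View pics/w1.png

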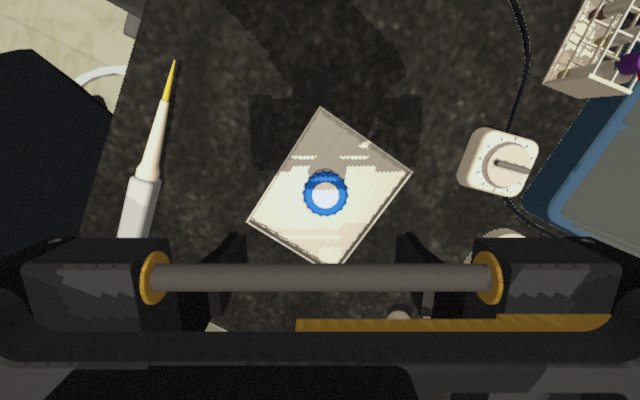

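The wrist view has the knob centred at about (325,193), against a prediction of (324,197) from the top camera. That is a difference of about 3 mm, so I'll refine it.

```bash
python3 - <<'E'
from h import *
c=cam('wrist');im=cv2.imread('pics/w1.png')
m=cv2.inRange(cv2.cvtColor(im,cv2.COLOR_BGR2HSV),(100,100,50),(125,255,255));m[:,:280]=0;m[:,370:]=0;m[240:]=0
k=max(cv2.findContours(m,0,2)[0],key=cv2.contourArea);(u,v),r=cv2.minEnclosingCircle(k);print(u,v,r)
print(cv2.fitEllipse(k));p=back(c,u,v,.0625);print(p);go(p[0],p[1],.0515,2.033)
q=cv2.cornerSubPix
t=cam('top');print(proj(t,p))
E
```

```text
324.8779602050781 193.07479858398438 22.661344528198242
((325.0584411621094, 193.11012268066406), (42.83004379272461, 43.523284912109375), 17.463924407958984)
[ 0.51347966 -0.19888743  0.0625    ]
t 1.75 cur [ 0.5134 -0.2048  0.1808] yaw 2.03 tilt [ 0.     -0.0008] -> d [0.0054 0.0027 0.1293] turn -0.003 F [-0.6  0.1 -0.8]
[365.22135969 223.15590083]
```

In the tool's units: 0.129 m is 0.215, 0.0027 m is 0.0045.

Call:
inch_along(steps={"x":[0.0083,0.0083,0.0083,0.0083,0.0083,0.0083,0.0083,0.0083,0.0083,0.0083,0.0083,0.0083,0.0083,0.0083,0.0083],"y":[0.0045,0.0045,0.0045,0.0045,0.0045,0.0045,0.0045,0.0045,0.0045,0.0045,0.0045,0.0045,0.0045,0.0045,0.0045],"z":[0.0667,0.1333,0.1833,0.215,0.215,0.215,0.215,0.215,0.215,0.215,0.215,0.215,0.215,0.215,0.215],"twist":[0,0,0,0,0,0,0,0,0,0,0,0,0,0,0],"finger_gap":[1,1,1,1,1,1,0,0,0,0,0,0,0,0,0]}, squeeze=35)

```text
time: 3.25
position: [0.5142, -0.1975, 0.0516]
tool_rot: [-1.654, -2.671, 0.0]
ft_force: [-1.1, 0.1, 1.4]
grip_width: 0.498
grip_force: 35.0
```

```bash
python3 -c "
from h import *
go(.5138,-.2,.0515,2.033)"
```

```text
t 3.25 cur [ 0.5142 -0.1975  0.0516] yaw 2.033 tilt [-0.0002 -0.0001] -> d [-0.002  -0.0014  0.0001] turn -0.0 F [-1.1  0.1  1.4]
```

In the tool's units: -0.23 m is -0.3833, -0.2 m is -0.3333.

Call:
inch_along(steps={"x":[0,0,0,0,0,0],"y":[0,0,0,0,0,0],"z":[-0.0833,-0.1667,-0.25,-0.3333,-0.3833,-0.3833],"twist":[0,0,0,0,0,0],"finger_gap":[0,0,0,0,0,0]})

```text
time: 3.85
position: [0.5165, -0.198, 0.2863]
tool_rot: [1.649, 2.664, 0.001]
ft_force: [1.4, 0.0, -2.4]
grip_width: 0.497
grip_force: 35.0
```

```bash
python3 -c "
from h import *
go(.55,.139,.28,2.033)"
```

```text
t 3.85 cur [ 0.5165 -0.198   0.2863] yaw 2.033 tilt [ 0.0076 -0.0038] -> d [0.2867 0.1802 0.0053] turn -0.0 F [ 1.4  0.  -2.4]
```

In the tool's units: 0.286 m is 0.4767, 0.27 m is 0.45.

Call:
inch_along(steps={"x":[0.0667,0.1333,0.2,0.2667,0.3333,0.4,0.45,0.4767,0.4767,0.4767,0.4767,0.4767],"y":[0.0417,0.0833,0.125,0.1667,0.2083,0.25,0.2833,0.3,0.3,0.3,0.3,0.3],"z":[0,0,0,0,0,0,0,0,0,0,0,0],"twist":[0,0,0,0,0,0,0,0,0,0,0,0],"finger_gap":[0,0,0,0,0,0,0,0,0,0,0,0]})

```text
time: 5.05
position: [0.548, 0.1369, 0.2809]
tool_rot: [-1.657, -2.669, 0.002]
ft_force: [-0.1, -0.6, -2.3]
grip_width: 0.492
grip_force: 35.0
```

```bash
python3 - <<'E'
from h import *
c,im=shot('wrist','w2');go(.5188,.2016,.28,2.033)
print(proj(c,[.5188,.2016,.18]))
E
```

```text
t 5.1 cur [0.548  0.1371 0.2812] yaw 2.03 tilt [-0.0004 -0.0007] -> d [0.0707 0.0024 0.0011] turn -0.003 F [ 0.3 -0.7 -2.9]
[325.39740746 122.86590563]
```

View pics/w2.png

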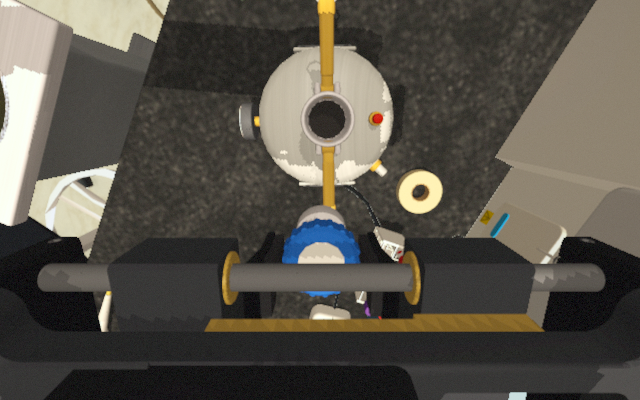

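The coupler rim is near (327.5,118.5). The arms run vertically in the picture, the gauge is on the left and the valve on the right. The plug's knob is in the grip at about (321,245).

```bash
python3 - <<'E'
from h import *
c=cam('wrist');im=cv2.imread('pics/w2.png')
s=ctrl.get_state();M=R.from_rotvec(s['tool_rot']).as_matrix();P=s['position']
for ox in(-.004,0,.004):
    th=np.linspace(0,2*np.pi,60)
    q=np.array([proj(c,P+M@[ox+.022*np.cos(a),.022*np.sin(a),-.0125]) for a in th]);print(ox,'top edge v',q[:,1].min().round(1),'u',q[:,0].min().round(1),q[:,0].max().round(1))
m=cv2.inRange(cv2.cvtColor(im,cv2.COLOR_BGR2HSV),(100,100,50),(125,255,255));m[:,:280]=0;m[:,364:]=0;m[:200]=0
ys,xs=np.where(m>0);print('blue v',ys.min(),'u',xs.min(),xs.max())
# predicted rim
q=np.array([proj(c,[.5188+.0187*np.cos(a),.2016+.0187*np.sin(a),.18]) for a in th]);print('bore pred',q.min(0),q.max(0))
g=cv2.cvtColor(im,cv2.COLOR_BGR2GRAY);G=cv2.resize(g[80:160,285:370],None,fx=4,fy=4,interpolation=cv2.INTER_CUBIC)
for r0,r1 in((66,86),(90,115)):
    h=cv2.HoughCircles(G,cv2.HOUGH_GRADIENT,1,5,param1=80,param2=15,minRadius=r0,maxRadius=r1)
    if h is not None: print([(285+a/4,80+b/4,r/4) for a,b,r in h[0][:3]])
cv2.imwrite('pics/c2.png',cv2.resize(im[80:260,270:380],None,fx=4,fy=3.3))
E
```

```text
-0.004 top edge v 227.7 u 283.3 362.8
0 top edge v 220.6 u 283.1 363.0
0.004 top edge v 213.4 u 282.8 363.3
blue v 219 u 282 360
bore pred [303.22888867  99.96543476] [347.11149783 145.39910511]
[(np.float32(326.875), np.float32(119.375), np.float32(18.475)), (np.float32(329.875), np.float32(118.125), np.float32(21.35)), (np.float32(329.125), np.float32(116.375), np.float32(21.35))]
[(np.float32(326.375), np.float32(118.875), np.float32(27.5)), (np.float32(327.625), np.float32(120.375), np.float32(25.575)), (np.float32(327.625), np.float32(118.875), np.float32(23.85))]
```

View pics/c2.png

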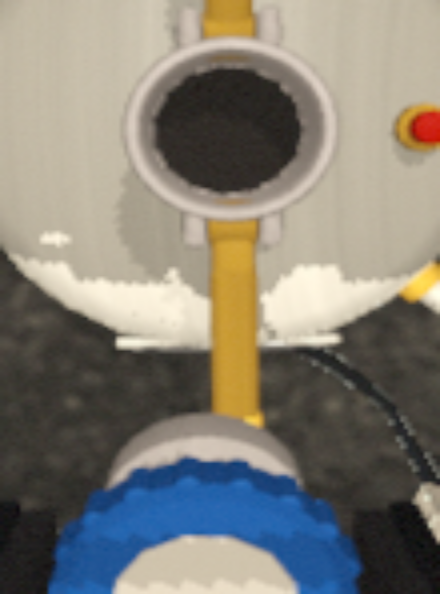

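```bash
python3 - <<'E'
from h import *
c=cam('wrist');p=back(c,327.75,119.1,.18);print(p)
go(*p[:2],.25,2.033)
# arm b line for yaw, at z ~.174
a=back(c,270+234/4,80+225/3.3,.175);b=back(c,270+236/4,80+400/3.3,.175);d=a-b;print(np.arctan2(d[1],d[0])-np.pi/2)
a=back(c,326.3,5,.18);d=a-p;print(np.arctan2(d[1],d[0])-np.pi/2)
E
```

```text
[0.51927741 0.20553318 0.18      ]
t 5.1 cur [0.548  0.1371 0.2812] yaw 2.03 tilt [-0.0004 -0.0007] -> d [0.074  0.0046 0.0311] turn -0.003 F [ 0.3 -0.7 -2.9]
0.47616806785866883
0.4791476825733971
```

In the tool's units: 0.074 m is 0.1233, 0.05 m is 0.0833, -0.003 rad is -0.0008.

Call:
inch_along(steps={"x":[0.05,0.1,0.1233,0.1233,0.1233,0.1233,0.1233,0.1233,0.1233,0.1233,0.1233,0.1233,0.1233,0.1233],"y":[0.0033,0.0088,0.0088,0.0088,0.0088,0.0088,0.0088,0.0088,0.0088,0.0088,0.0088,0.0088,0.0088,0.0088],"z":[0,0,0,0,0,0.0333,0.0667,0.0833,0.0833,0.0833,0.0917,0.1,0.1067,0.1067],"twist":[-0.0008,-0.0008,-0.0008,-0.0008,-0.0008,-0.0008,-0.0008,-0.0008,-0.0008,-0.0008,-0.0008,-0.0008,-0.0008,-0.0008],"finger_gap":[0,0,0,0,0,0,0,0,0,0,0,0,0,0]})

```text
time: 6.5
position: [0.5192, 0.2071, 0.2168]
tool_rot: [-1.649, -2.673, 0.002]
ft_force: [-0.8, -0.7, -2.7]
grip_width: 0.496
grip_force: 35.0
```

```bash
python3 -c "
from h import *
go(.5192,.2060,.184,2.043)"
```

```text
t 6.5 cur [0.5192 0.2071 0.2168] yaw 2.036 tilt [-0.001  -0.0005] -> d [-0.001  -0.0005  0.0328] turn -0.007 F [-0.8 -0.7 -2.7]
```

In the tool's units: 0.03 m is 0.05, 0.028 m is 0.0467.

Call:
inch_along(steps={"x":[0,0,0,0,0,0,0,0,0],"y":[0,0,0,0,0,0,0,0,0],"z":[0.0083,0.0167,0.0233,0.03,0.0367,0.0433,0.0467,0.05,0.05],"twist":[0,0,0,0,0,0,0,0,0],"finger_gap":[0,0,0,0,0,0,0,0,0]})

```text
time: 7.4
position: [0.5195, 0.2073, 0.1873]
tool_rot: [-1.65, -2.673, 0.0]
ft_force: [0.3, -0.6, -2.1]
grip_width: 0.492
grip_force: 35.0
```

In the tool's units: 0.003 m is 0.005, 0.002 m is 0.0033.

Call:
inch_along(steps={"x":[0,0,0,0,0],"y":[0,0,0,0,0],"z":[0.0017,0.0033,0.005,0.005,0.005],"twist":[0,0,0,0,0],"finger_gap":[0,0,0,0,0]})

```text
time: 7.9
position: [0.5196, 0.2073, 0.1845]
tool_rot: [1.65, 2.673, -0.0]
ft_force: [0.6, 0.5, -1.9]
grip_width: 0.494
grip_force: 35.0
```

Call:
inch_along(steps={"x":[0,0,0],"y":[0,0,0],"z":[0.0012,0.0023,0.0023],"twist":[0,0,0],"finger_gap":[0,0,0]})

```text
time: 8.2
position: [0.5198, 0.2074, 0.1841]
tool_rot: [1.649, 2.673, 0.0]
ft_force: [-2.5, -0.6, 5.6]
grip_width: 0.494
grip_force: 35.0
```

In the tool's units: -0.09 m is -0.15, -0.08 m is -0.1333.

Call:
inch_along(steps={"x":[0,0,0,0,0,0,0,0,0,-0.0833,-0.0833,-0.0833],"y":[0,0,0,0,0,0,0,0,0,0,0,0],"z":[0,0,0,0,-0.0167,-0.0667,-0.1333,-0.15,-0.15,-0.15,-0.15,-0.15],"twist":[0,0,0,0,0,0,0,0,0,0,0,0],"finger_gap":[0.7,0.7,0.7,1,1,1,1,1,1,1,1,1]})

```text
time: 9.4
position: [0.542, 0.1604, 0.2713]
tool_rot: [-1.654, -2.669, 0.003]
ft_force: [0.3, 1.0, 0.3]
grip_width: 0.999
grip_force: 0.0
```

```bash
python3 - <<'E'
from h import *
c,im=shot('wrist','w3');go(.5195,.2073,.26,.472)
print(proj(c,[.5195,.2065,.199]))
cv2.imwrite('pics/c3.png',cv2.resize(im[0:260,200:460],None,fx=2.3,fy=2.3))
E
```

```text
t 9.45 cur [0.5415 0.162  0.2716] yaw 2.035 tilt [-0.0026 -0.    ] -> d [0.0503 0.0006 0.0117] turn 1.563 F [ 0.  -0.1  0.3]
[323.100216   149.52458884]
```

View pics/c3.png

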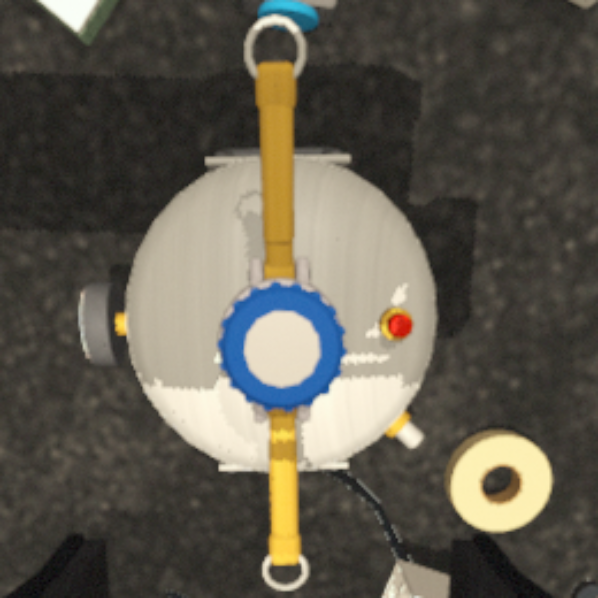

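The plug is seated and centred under the coupler axis, with both arms still standing out, a at the top and b at the bottom. The tank yaw refines to about 0.478. Next I turn the gripper in line with the arms.

In the tool's units: 0.05 m is 0.0833, 0.025 m is 0.0417, 1.557 rad is 0.3893.

Call:
inch_along(steps={"x":[0.0417,0.0833,0.0833,0.0833,0.0833,0.0833,0.0833,0.0833,0.0833,0.0833,0.0833,0.0833,0.0833,0.0833],"y":[0,0,0,0,0,0,0,0,0,0,0,0,0,0],"z":[0,0,0,0,0,0,0,0,0,0,0,0,0,0],"twist":[0.0375,0.075,0.1125,0.15,0.1875,0.225,0.2625,0.3,0.3375,0.375,0.3893,0.3893,0.3893,0.3893],"finger_gap":[1,1,1,1,1,1,1,1,1,1,1,1,1,1]})

```text
time: 10.85
position: [0.5192, 0.2078, 0.2728]
tool_rot: [-3.051, -0.748, 0.001]
ft_force: [-0.2, 0.0, -0.3]
grip_width: 1.001
grip_force: 0.0
```

```bash
python3 -c "
from h import *
go(.5195,.207,.20,.478)"
```

```text
t 10.85 cur [0.5192 0.2078 0.2728] yaw 0.481 tilt [-0.0005 -0.0001] -> d [-0.0001  0.0008  0.0728] turn 0.003 F [-0.2  0.  -0.3]
```

In the tool's units: 0.11 m is 0.1833, 0.09 m is 0.15, 0.003 rad is 0.0008.

Call:
inch_along(steps={"x":[0,0,0,0,0,0,0,0],"y":[0.0013,0.0013,0.0013,0.0013,0.0013,0.0013,0.0013,0.0013],"z":[0.0667,0.1167,0.1333,0.15,0.1617,0.1733,0.1833,0.1833],"twist":[0.0008,0.0008,0.0008,0.0008,0.0008,0.0008,0.0008,0.0008],"finger_gap":[1,1,1,1,1,1,1,1]})

```text
time: 11.65
position: [0.5206, 0.2077, 0.1652]
tool_rot: [-3.053, -0.742, -0.004]
ft_force: [-3.0, 0.1, 4.2]
grip_width: 1.002
grip_force: 2.7
```

```bash
python3 - <<'E'
from h import *
c,im=shot('scene','s4');go(.5195,.207,.134,.478)
cv2.imwrite('pics/c4.png',cv2.resize(im[100:260,130:300],None,fx=3.5,fy=3.5))
E
```

```text
t 11.7 cur [0.5206 0.2077 0.1652] yaw 0.477 tilt [0.0024 0.0007] -> d [-0.0014  0.0001  0.0312] turn -0.001 F [-2.8  0.6  4.8]
```

View pics/c4.png

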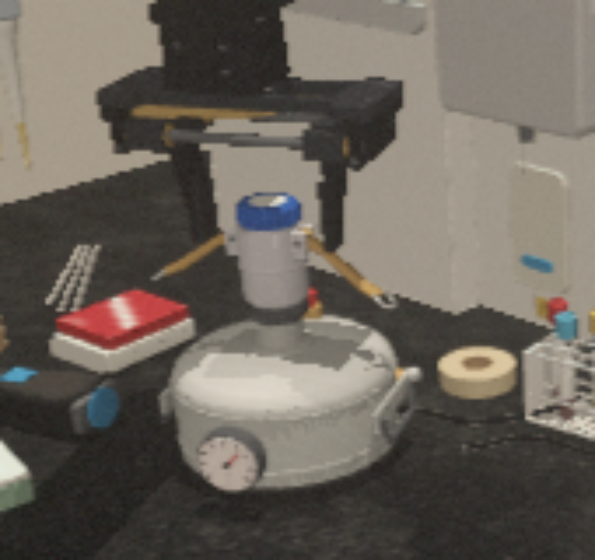

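Both arms are swinging down together under the fingertips, at roughly equal angles, and the plug is home.

Call:
inch_along(steps={"x":[0,0,0,0,0,0,0],"y":[0,0,0,0,0,0,0],"z":[0.0083,0.0167,0.025,0.0333,0.0417,0.0467,0.0467],"twist":[0,0,0,0,0,0,0],"finger_gap":[1,1,1,1,1,1,1]}, squeeze=25)

```text
time: 12.4
position: [0.5216, 0.2072, 0.1364]
tool_rot: [-3.053, -0.74, -0.006]
ft_force: [1.8, 0.5, 3.6]
grip_width: 1.001
grip_force: 1.9
```

```bash
python3 -c "
from h import *
go(.5195,.207,.136,.478)"
```

```text
t 12.4 cur [0.5216 0.2072 0.1364] yaw 0.476 tilt [0.0037 0.0011] -> d [-0.002  -0.0008  0.0004] turn -0.002 F [1.8 0.5 3.6]
```

Call:
inch_along(steps={"x":[0,0,0,0,0,0,0,0],"y":[0,0,0,0,0,0,0,0],"z":[0,0,0,0,0,0,0,0],"twist":[0,0,0,0,0,0,0,0],"finger_gap":[0.95,0.9,0.86,0.83,0.8,0.78,0.76,0.76]}, squeeze=25)

```text
time: 13.2
position: [0.5191, 0.2061, 0.1344]
tool_rot: [3.053, 0.74, -0.003]
ft_force: [0.3, 1.4, -4.3]
grip_width: 0.766
grip_force: 3.2
```

Call:
inch_along(steps={"x":[0,0,0,0,0,0],"y":[0,0,0,0,0,0],"z":[0,0,0,0,0,0],"twist":[0,0,0,0,0,0],"finger_gap":[0.74,0.72,0.7,0.6,0.6,0.6]}, squeeze=40)

```text
time: 13.8
position: [0.5198, 0.2049, 0.1344]
tool_rot: [3.052, 0.738, -0.003]
ft_force: [2.3, -5.5, -8.1]
grip_width: 0.711
grip_force: 40.0
```

In the tool's units: -0.16 m is -0.2667, -0.12 m is -0.2.

Call:
inch_along(steps={"x":[0,0,0,0,0,0,0,0,0,0,-0.0833,-0.0833,-0.0833],"y":[0,0,0,0,0,0,0,0,0,0,0,0,0],"z":[0,0,0,0,0,0,0,-0.0667,-0.1333,-0.2,-0.2667,-0.2667,-0.2667],"twist":[0,0,0,0,0,0,0,0,0,0,0,0,0],"finger_gap":[0.6,0.6,0.6,1,1,1,1,1,1,1,1,1,1]}, squeeze=58)

```text
time: 15.1
position: [0.4756, 0.1843, 0.2979]
tool_rot: [3.052, 0.74, 0.008]
ft_force: [0.3, 0.1, -0.3]
grip_width: 0.998
grip_force: 0.0
```

```bash
python3 - <<'E'
from h import *
c,im=shot('scene','s5');d,iw=shot('wrist','w5')
a=cv2.resize(im[130:250,150:270],None,fx=3.3,fy=3.3);b=cv2.resize(iw[0:260,200:460],(396,396))
cv2.imwrite('pics/c5.png',np.hstack([a,b]));go(.5,.2,.3,.478)
E
```

```text
t 15.2 cur [0.4757 0.184  0.2952] yaw 0.476 tilt [ 0.0012 -0.0001] -> d [ 0.0289 -0.0031 -0.0048] turn -0.002 F [-0.2 -0.3  0.6]
```

View pics/c5.png

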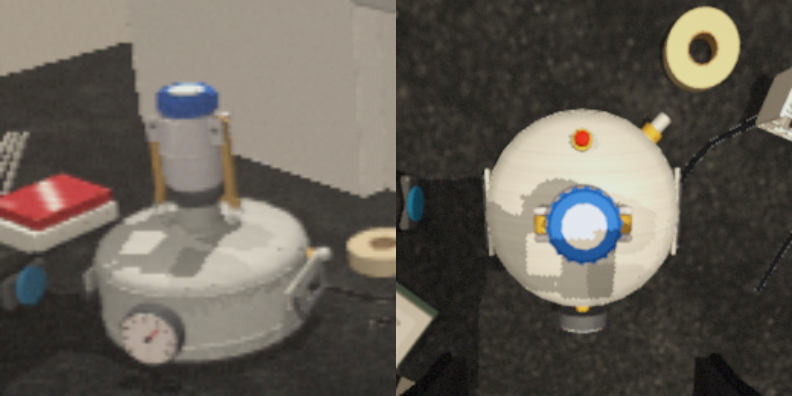

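Both arms lie down symmetrically along the coupler, and the plug is upright and home. The final squeeze stopped at about 62 mm against the 63 mm locked width.

```bash
python3 -c "
from bench import ctrl, imaging
print(ctrl.close_job())"
```

```text
the job is handed in; nothing more can be done
None
```

The plug is fully home in the coupler and both cam arms were swung down together until they locked; the job was handed in at about 15 s, with no verdict shown.

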